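# Drive back a seized pivot pin and take off the hold-down strap

### The job

The hold-down strap in the vice has to come off, but its pivot pin has seized: with the red drift punch, entered in the open bore opposite the pin's head, push the pin back until you feel it come up solid on its stop. Press steadily and gently - it slides at a little over 10 N, and much over 20 N would spread its end - without digging the drift into the blue bracket, and touch the pin with nothing but the drift. Then lay the drift on the bench, lift the freed strap out of the bracket without wrenching it and put it in the card tray, leaving the oil bottle and the centre punch where they are.

Things in the scene. Friction and masses are not known exactly. Their poses are not given: they have to be found in the camera images.
- vice: Grey toolmaker's vice, 78 x 266 mm, jaw tops 54 mm high, fixed to the bench, its screw towards the robot. Origin under its centre, at bench level. +y runs along the vice away from the screw end; +x is the direction in which the pin must be driven (small end towards head); z up. Its jaws hold the blue bracket.
- bracket: Blue steel bracket, frame identical to the vice's. A thin lug (x -20 to -9 mm) and a long boss (x +9 to +38 mm) on a base block (top at z 66 mm), 34 mm wide about y = 78 mm, rounded tops at z 101 mm. The pivot axis runs along x at y = 78, z = 84 mm, through 11.5 mm bores. The strap's eye sits between lug and boss. A retaining screw in the boss rides in the pin's slot.
- bore_mouth (a point): Centre of the open bore in the outer face (x = -20 mm) of the thin lug, on the pin's small-end side, ringed by a thin bright rim: here the drift's nose goes in, level, along +x of this point (the vice's +x).
- pivot_pin (a joint): Steel pivot pin, 10 mm thick, sliding along the pivot axis. 0 m: head against the boss; grows towards the vice's +x. Starts at 0 to 6 mm, its small end 2 mm (plus the value) inside the bore mouth. Seized: slides under about 11 N, stays where left. Clear of the strap's eye at 0.026 m; its slot stops it solidly somewhere from 0.0275 to 0.0435 m, differing from pin to pin and not visible.
- pin_head (a point): Outer face of the pin's round head (17 mm diameter, 5 mm thick) on the pivot axis, at the vice's +x side, 62.5 mm from the pin's small end.
- drift_grip (a point): Drift punch: middle of its red hexagonal body, on the axis. Loose, about 130 g, lying on the bench with this point 7.5 mm above it. Body 15 mm across flats, from 47 mm behind this point to 40 mm ahead of it, then a straight bright nose, 8 mm diameter, 58 mm long. x axis: along the drift to the nose; z up as it lies.
- drift_tip (a point): Flat end of the drift's nose, on the axis, 98 mm ahead of the middle of the red body.
- strap_grip (a point): Hold-down strap (clamp arm): where to grip it, half-way up its bar. Loose, about 180 g, aluminium, 16 mm thick along x, bar 22 mm high, ending 23 mm ahead of this point. y axis: along the bar away from the eye; z up. A pressing screw, narrower than the bar, passes through it 2 mm behind this point: stud to 25 mm above, black foot to 30 mm below, resting on the vice jaw.
- strap_eye (a point): Centre of the strap's eye (33 mm diameter, 16 mm thick, 11 mm bore), 46 mm behind the grip point; on the pivot axis while mounted. With the pin clear and the drift withdrawn the strap sinks about 1 mm and then lifts straight up out of the lugs; raise it 60 mm to clear everything.
- tray_floor (a point): Card tray (brown inside, green printed sides), fixed, outside 133 x 223 x 50 mm, inside 112 mm along its x and 202 mm along its y. This point is the centre of its inner floor, 2 mm above the bench.
- oil_bottle: Yellow oil bottle with a red spout, 43 mm diameter, 118 mm tall, loose and standing; origin under its centre. Leave it alone.
- centre_punch: Dark pointed centre punch, 11 x 100 x 11 mm, loose on the bench, not the tool for this job; origin under its centre, length along y. Leave it alone.
Things that resemble listed ones, but are neither listed nor needed, are in the scene too. There is more than one size of the part that bears drift_grip; the job needs the larger. Of the things that look like the part that bears strap_grip, the larger one is meant.

How it is judged:
On the way, in this order (a step that is already met when the one before it is completed fails the run):
1. the pin, pushed by the drift, comes up solid on its stop in the bracket (value of joint pivot_pin above 0.0265 m and contact force between drift and pivot_pin above 3 N and contact force between pivot_pin and bracket above 1.5 N), for 0.02 s.
2. the strap is lifted out of the bracket, the drift lying on the bench (z of strap_eye in the frame of vice above 0.118 m and height (world z) of drift_grip below 0.02 m), for 0.1 s.
At the end, for the whole second after the job is handed in: The pin stays pushed back (above 26.5 mm), clear of the strap's place; the strap is at rest inside the card tray (grip point within its inner outline, grip point and eye under 50 mm above the bench); the drift lies flat and at rest on the bench (grip point and tip under 20 mm) (value of joint pivot_pin above 0.0265 m and x of strap_grip in the frame of tray_floor between -0.056 and 0.056 m and y of strap_grip in the frame of tray_floor between -0.101 and 0.101 m and height (world z) of each of strap_grip, strap_eye below 0.05 m and linear speed of each of strap, drift below 0.02 m/s and height (world z) of each of drift_grip, drift_tip below 0.02 m); the robot touches nothing.
It fails at once if the drift presses on the pin with more than 24 N (contact force between drift and pivot_pin above 24 N).
It fails at once if the drift presses on the bracket with more than 15 N (contact force between drift and bracket above 15 N).
It fails at once if the gripper or the robot touches the pin (more than 1 N) (contact force between any of the fingers, the arm and pivot_pin above 1 N).
It fails at once if the strap is wrenched against its pin (more than 25 N) (contact force between strap and pivot_pin above 25 N).
It fails at once if the oil bottle or the centre punch is moved more than 30 mm, or the bottle tipped (distance of any of oil_bottle, centre_punch from where it was at the start of the episode above 0.03 m or angle between oil_bottle's own z axis and vertical above 0.4 rad).
It also fails if it takes over 62 s, if anything falls off the work surface, if the arm or the gripper's body presses on something with over 40 N, if the wrist force passes 120 N, or if a joint passes its speed limit or range.

### The arm

A 7-joint arm with a two-finger parallel gripper is mounted at the origin on a cart in front of the work surface, level with it; the furniture and walls round the work are solid. World frame = base frame: x ahead of the robot, y to its left, z up, the work surface at z = 0. Lengths are in m, angles in rad, forces in N, time in s.
With the tool pointing down it reaches from about 0.425 to 0.875 m from the base axis. Payload 4.7 kg.
Tool frame: the origin (TCP) lies on the mounting face of the last link; the fingertips stand 182 mm ahead of it and the grasp point (between the pads) lies 164 mm ahead of it; z points along the fingers, y is the line along which they close (so a half turn about z gives the same grasp; the last joint's range is limited). The gripper opens to 87 mm and grips with 3 to 60 N. Pads are 19 mm wide; open, the fingers measure 117 mm over their backs; the gripper's body (75 mm by 190 mm) begins 51 mm behind the grasp point.
Start: joints at [1.203, 0.321, -0.07, 1.45, 0.023, 1.371, -0.057], TCP at [0.242, -0.603, 0.405] pointing down, gripper open.
Joint ranges: [-2.86, 2.86], [-0.3, 2.09], [-1.38, 1.24], [0.06, 2.45], [-1.56, 4.7], [0.09, 2.05], [-2.69, 2.69]. Speed limits (rad/s): [2.57, 2.57, 3.14, 3.14, 3.14, 3.14, 3.14].

### API

Orientations are given as a rotation vector (axis times angle).
In Python, from workcell import telemetry, get_image, robot gives the robot as it stands.
- The arm moves only by the tool apply_moves, never from a script. Its argument "plan" is a list of rows, each a list of 7 numbers: the shift along the tool's x, y, z in cm, then the turn, a rotation vector about the tool's x, y, z in degrees, then the closure, from -1 (fully open) to 1 (shut). In form: [[dx, dy, dz, wx, wy, wz, hand], ...]. A call has 1 to 12 rows; each row is the pose to reach, as a shift and turn from the pose commanded when the call began, along the tool's axes at that moment; what a row does not reach only later rows make up. A row lasts 1/8 s, in which the tool goes at most 62.5 mm and 10.7 degrees, less where a joint would pass 70% of its speed; a pose out of reach is approached as far as the arm can. A call with a gripper value outside its range is refused whole. The fingers move at their own pace and stop on an object; "squeeze" is the grip in N (left out, the last holds). Time passes only in rows, so rows that repeat a pose let the fingers close. It gives the time, the measured TCP pose, the force, the opening and the grip force at its end, in the units of the state.
- telemetry.get_obs(): the state, without advancing time (a new reading comes with each control period).
- get_image(name): name is "side" or "top" or "wrist"; returns a dict with "pixels" (480x640x3 uint8, red, green, blue), "range_z" (480x640 float32, m along the optical axis (not along the pixel's ray), 0 where there is no reading), "fx", "fy", "cx", "cy" (pixels), "view" (4x4, takes a point from world to camera coordinates); the wrist camera has in their place "hand_eye" (4x4, takes a point from camera to tool coordinates, whose origin is the TCP and whose axes are the flange's). Camera axes: x right, y down, z forward; pixel columns grow to the right and rows downward; lengths in m; the calibration is good to about 2 mm. A picture is of the moment at which its call begins: read the wrist's pose just before it.
- robot.finish_job(): hands the job in; it is judged then, once.
The state is a dict: "time": time; "qpos": joint angles; "qd": joint speeds; "effort": joint torques, N m; "ee_pos": TCP position; "tool_rot": TCP orientation; "contact_force": force on the tool from outside, world axes, zero at the start; "torque": the same for the moment, N m; "opening": finger opening in m; "grasp_force": force on a finger pad.
Only numpy, scipy, OpenCV 4.12 (cv2) and the standard library are available. Lean on these libraries where they do the work, as an engineer would, in place of code of your own. Each camera call takes 0.05 s, during which the arm holds its last target. There are 200 camera calls.

## Working session

There is one attempt and no reset: what is moved stays moved. The work goes in short steps, Python scripts to look and compute and a tool call to move; the robot and the scene stay as the last step left them, time stands still between calls to the robot, and variables do not carry over. Pictures are saved under pics/ and viewed, at most 10 in all, crops included, and the job is handed in when it is done.

Besides the shell and the picture viewer there is one more tool, called after ">>>" as name([rows], argument=value, ...), one row to a line, values as JSON. apply_moves: Moves the arm, as the interface text tells. Its arguments: {"type":"object","properties":{"plan":{"type":"array"},"squeeze":{"type":"number"}},"required":["plan"]}

```bash
ls; mkdir -p pics
cat > h.py <<'E'
import numpy as np, cv2
from scipy.spatial.transform import Rotation as R
from workcell import telemetry, get_image, robot
def tool():
    o=telemetry.get_obs(); T=np.eye(4); T[:3,:3]=R.from_rotvec(o['tool_rot']).as_matrix(); T[:3,3]=o['ee_pos']; return T,o
def shot(name,fn=None):
    T,o=tool(); g=get_image(name)
    g['c2w']=T@np.array(g['hand_eye']) if name=='wrist' else np.linalg.inv(g['view'])
    if fn: cv2.imwrite('pics/'+fn,g['pixels'][:,:,::-1])
    return g
def ray(g,u,v):
    d=np.array([(u-g['cx'])/g['fx'],(v-g['cy'])/g['fy'],1.]); M=g['c2w']; return M[:3,3],M[:3,:3]@d
def onplane(g,u,v,z):
    o,d=ray(g,u,v); return o+d*(z-o[2])/d[2]
def cloud(g):
    z=g['range_z']; v,u=np.mgrid[:z.shape[0],:z.shape[1]]
    p=np.stack([(u-g['cx'])/g['fx']*z,(v-g['cy'])/g['fy']*z,z],-1)
    P=p@g['c2w'][:3,:3].T+g['c2w'][:3,3]; P[z<=0]=np.nan; return P
E
python3 - <<'E'
from h import *
import pickle
T,o=tool(); print(o)
for n in ['top','side']:
    g=shot(n,n+'0.png'); pickle.dump(g,open(n+'.pkl','wb')); print(n,g['c2w'].round(3).tolist(),g['fx'])
E
```

```text
pics
{'time': 0.0, 'qpos': array([ 1.20308648,  0.32178213, -0.07007635,  1.45166779,  0.02260166,
        1.37077347, -0.05690647]), 'qd': array([-0.001257  ,  0.00112858, -0.00015571, -0.00081912,  0.00015415,
       -0.0005358 ,  0.00014756]), 'effort': array([ 1.45265824e-05, -4.91295648e+01, -4.04059617e-01, -3.12526917e+01,
       -6.40310207e-02,  4.35569545e-02,  1.50228575e-04]), 'ee_pos': array([ 0.24207939, -0.60301722,  0.40369129]), 'tool_rot': array([-3.08275822e+00, -5.95794997e-01,  7.05178180e-04]), 'contact_force': array([-0.46320826,  0.04222009, -0.5153099 ]), 'torque': array([ 0.00809858, -0.00833568,  0.03812759]), 'grasp_force': 0.0, 'opening': 0.08705334361558165}
top [[-0.003, -0.995, 0.099, 0.479], [-1.0, 0.002, -0.012, -0.051], [0.012, -0.099, -0.995, 1.287], [0.0, 0.0, 0.0, 1.0]] 480.51678040511035
side [[-0.917, -0.23, 0.326, 0.28], [-0.398, 0.568, -0.721, 0.634], [-0.019, -0.791, -0.612, 0.63], [0.0, 0.0, 0.0, 1.0]] 435.1959559625842
```

View pics/top0.png

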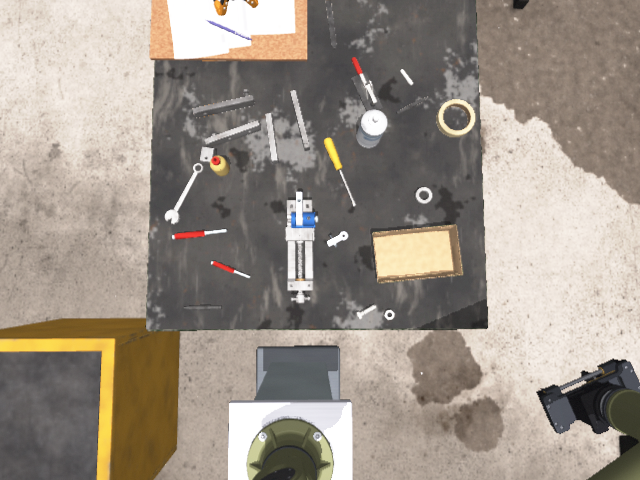

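View pics/side0.png

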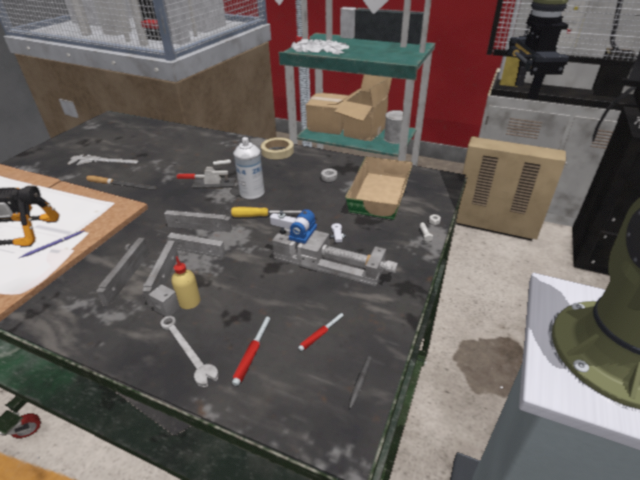

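The top view shows the large drift at about (172–226, 235) with its nose towards the right. The vice is at (300, 250) with its screw towards the robot, the blue bracket at (303, 219), the strap at (299, 205) and the tray at (417, 253). The side view agrees. Vice +x is therefore about world -y.

Run:
```python
from h import *
import pickle
g=pickle.load(open('top.pkl','rb')); P=cloud(g); hsv=cv2.cvtColor(g['pixels'],cv2.COLOR_RGB2HSV)
H,S,V=[hsv[:,:,i].astype(int) for i in range(3)]
def blobs(m,box):
    u0,v0,u1,v1=box; M=np.zeros(m.shape,np.uint8); M[v0:v1,u0:u1]=m[v0:v1,u0:u1]
    n,l,s,c=cv2.connectedComponentsWithStats(M)
    return [(i,s[i],c[i],l==i) for i in range(1,n) if s[i][4]>15]
red=((H<8)|(H>172))&(S>140)&(V>80)
for i,s,c,m in blobs(red,(155,180,280,300)):
    pts=np.argwhere(m)[:,::-1].astype(np.float32); r=cv2.minAreaRect(pts); print('red',s,c,r,onplane(g,*c,0.0075).round(4))
    w=np.array([onplane(g,u,v,0.012)[:2] for u,v in pts],np.float32); print(cv2.minAreaRect(w))
for uv in [(226,231),(172,236)]: print('drift end',onplane(g,*uv,0.0075).round(4))
blue=(H>100)&(H<125)&(S>120)
for i,s,c,m in blobs(blue,(270,180,340,320)): print('blue',s,c,np.nanmedian(P[m],0), np.nanmin(P[m],0),np.nanmax(P[m],0))
# vice: points with height 0.03-0.12 near
Q=P[180:310,270:335].reshape(-1,3); Q=Q[(Q[:,2]>0.04)&(Q[:,2]<.06)]
w=cv2.minAreaRect(Q[:,:2].astype(np.float32)); print('vice',w,len(Q))
print('tray corners',[onplane(g,u,v,.05).round(3).tolist() for u,v in [(372,230),(456,226),(463,276),(378,283)]])
q=P[245:265,395:440].reshape(-1,3); print(np.nanmedian(q,0))
print('floor z', np.nanmedian(P[280:300,240:280,2]))
```

```text
red [174 230  31   9 176] [189.20454545 234.44318182] ((188.99998474121094, 234.5), (6.073734283447266, 29.706083297729492), 83.6598129272461) [0.5863 0.2707 0.0075]
((0.5857815146446228, 0.27007877826690674), (0.01623588800430298, 0.07869615405797958), 6.277365684509277)
red [213 261  21  12 100] [223.32 266.61] ((223.17239379882812, 266.5689697265625), (21.540658950805664, 4.642383575439453), 21.801406860351562) [0.5006 0.1786 0.0075]
((0.500629186630249, 0.1782017946243286), (0.057100821286439896, 0.012136288918554783), 68.20281219482422)
drift end [0.5953 0.173  0.0075]
drift end [0.5823 0.3163 0.0075]
blue [291 212  24  16 248] [303.85887097 220.39919355] [ 0.61190876 -0.03887025  0.09604837] [ 0.59928234 -0.06155571  0.06008798] [ 0.63842459 -0.00271233  0.10642934]
vice ((0.5419363975524902, -0.02215493470430374), (0.26109281182289124, 0.06622077524662018), 0.5725237727165222) 957
tray corners [[0.593, -0.212, 0.05], [0.603, -0.43, 0.05], [0.474, -0.444, 0.05], [0.457, -0.225, 0.05]]
[ 0.53046417 -0.33796704  0.00155705]
floor z -0.00042448536581374263
```

```bash
cat >> h.py <<'E'
def down(yaw):  # tool z down, tool y at world angle yaw (deg)
    a=np.radians(yaw); y=np.array([np.cos(a),np.sin(a),0]); z=np.array([0,0,-1.]); return np.stack([np.cross(y,z),y,z],1)
def rel(p,Rm,T=None):
    if T is None: T=tool()[0]
    d=T[:3,:3].T@(np.array(p)-T[:3,3])*100; w=np.degrees(R.from_matrix(T[:3,:3].T@Rm).as_rotvec())
    print('rel',d.round(2).tolist(),w.round(2).tolist()); return d,w
E
python3 -c "
from h import *
rel([.56,.255,.36],down(6)); print(tool()[0][:3,:3].round(3)); print(get_image('wrist')['hand_eye'].round(3))"
```

```text
rel [61.48, -67.77, 4.49] [-0.09, -0.06, -74.12]
[[ 0.928  0.373 -0.001]
 [ 0.373 -0.928  0.002]
 [-0.    -0.002 -1.   ]]
[[ 0.001 -0.958 -0.285  0.078]
 [ 1.     0.     0.     0.   ]
 [-0.    -0.285  0.958  0.019]
 [ 0.     0.     0.     1.   ]]
```

>>> apply_moves([
  [61.5,-67.8,4.5,0,0,-74,-1],
  [61.5,-67.8,4.5,0,0,-74,-1],
  [61.5,-67.8,4.5,0,0,-74,-1],
  [61.5,-67.8,4.5,0,0,-74,-1],
  [61.5,-67.8,4.5,0,0,-74,-1],
  [61.5,-67.8,4.5,0,0,-74,-1],
  [61.5,-67.8,4.5,0,0,-74,-1],
  [61.5,-67.8,4.5,0,0,-74,-1],
  [61.5,-67.8,4.5,0,0,-74,-1],
  [61.5,-67.8,4.5,0,0,-74,-1],
  [61.5,-67.8,4.5,0,0,-74,-1],
  [61.5,-67.8,4.5,0,0,-74,-1],
])

```text
time: 1.65
ee_pos: [0.5027, 0.1009, 0.368]
tool_rot: [2.105, 2.331, -0.0]
contact_force: [0.9, -0.9, -0.0]
opening: 0.0868
grasp_force: 0.0
```

```bash
python3 -c "
from h import *
rel([.57,.24,.36],down(6)); print(tool()[1])"
```

```text
rel [13.16, 8.11, 0.8] [0.05, 0.06, -0.17]
{'time': 1.65, 'qpos': array([ 0.56582569,  0.11281004, -0.8599274 ,  1.81307139,  0.09115687,
        1.2552225 , -0.21745077]), 'qd': array([-0.68205522,  0.78188442, -0.52826221, -0.5047823 ,  0.6282306 ,
        0.0089707 , -1.37735933]), 'effort': array([  2.17732117, -31.84936523,  -2.65319847, -28.23104918,
        -1.05040949,   0.21510154,   1.47293296]), 'ee_pos': array([0.50270649, 0.1009    , 0.36803002]), 'tool_rot': array([ 2.10458320e+00,  2.33051486e+00, -1.43285374e-05]), 'contact_force': array([ 0.85371556, -0.93768552, -0.04659398]), 'torque': array([-0.07558699, -0.15503361, -0.0689463 ]), 'grasp_force': 0.0, 'opening': 0.08681883035334523}
```

>>> apply_moves([
  [13,8,1,0,0,0,-1],
  [13,8,1,0,0,0,-1],
  [13,8,1,0,0,0,-1],
  [13,8,1,0,0,0,-1],
  [13,8,1,0,0,0,-1],
])

```text
time: 2.28
ee_pos: [0.5687, 0.2359, 0.3575]
tool_rot: [2.105, 2.332, -0.002]
contact_force: [-0.2, 0.0, 0.7]
opening: 0.0871
grasp_force: 0.0
```

Run:
```python
from h import *
T,o=tool(); print(T.round(3).tolist(),o['qpos'].round(2),abs(o['qd']).max())
g=shot('wrist','w1.png'); hsv=cv2.cvtColor(g['pixels'],cv2.COLOR_RGB2HSV); H,S,V=[hsv[:,:,i].astype(int) for i in range(3)]
m=(((H<8)|(H>172))&(S>140)&(V>80)).astype(np.uint8)
n,l,s,c=cv2.connectedComponentsWithStats(m)
for i in range(1,n):
    if s[i][4]>300:
        pts=np.argwhere(l==i)[:,::-1]; w=np.array([onplane(g,u,v,0.0075)[:2] for u,v in pts],np.float32)
        print(s[i],c[i],w.mean(0),cv2.minAreaRect(w), cv2.boxPoints(cv2.minAreaRect(w)).round(4).tolist())
```

```text
[[-0.102, 0.995, -0.001, 0.569], [0.995, 0.102, -0.001, 0.236], [-0.001, -0.001, -1.0, 0.357], [0.0, 0.0, 0.0, 1.0]] [ 0.26  0.41 -0.89  1.58  0.32  1.31 -0.57] 0.019971324755104658
[ 336  148   17   81 1307] [343.75745983 187.56541699] [0.5865956 0.2686786] ((0.586999237537384, 0.2673529088497162), (0.01573638617992401, 0.07867200672626495), 6.574041843414307) [[0.5746999979019165, 0.30550000071525574], [0.5837000012397766, 0.227400004863739], [0.5993000268936157, 0.22920000553131104], [0.5903000235557556, 0.30730000138282776]]
[238 241  32  50 587] [252.34582624 266.120954  ] [0.5007124  0.17699485] ((0.5005730390548706, 0.1765478104352951), (0.06018591672182083, 0.01248148363083601), 67.2730941772461) [[0.4832000136375427, 0.15119999647140503], [0.49470001459121704, 0.14640000462532043], [0.5180000066757202, 0.20190000534057617], [0.5063999891281128, 0.20669999718666077]]
```

View pics/w1.png

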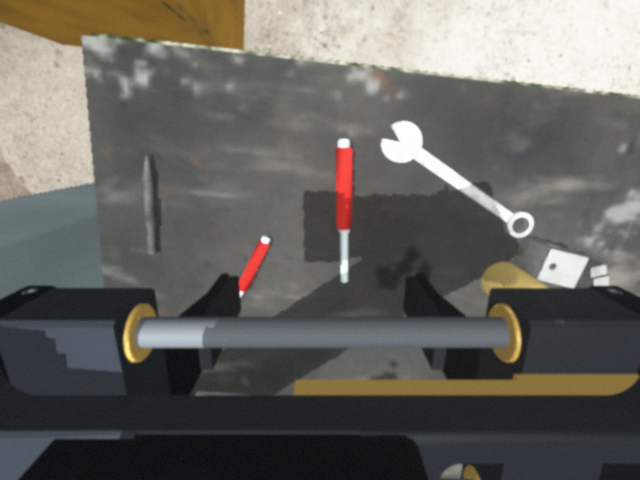

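The wrist view shows the large drift at (344, 140–282), the small drift at (255, 265), the dark centre punch at (150, 205) and the bottle's yellow at (515, 275). The grip point is about (0.587, 0.268) with yaw 6.6°.

```bash
python3 -c "
from h import *
rel([.587,.268,.185],down(6.57))"
```

```text
rel [3.09, 2.15, 17.27] [-0.02, 0.09, -0.78]
```

>>> apply_moves([
  [3.1,2.1,6,0,0,-0.8,-1],
  [3.1,2.1,12,0,0,-0.8,-1],
  [3.1,2.1,16,0,0,-0.8,-1],
  [3.1,2.1,17.3,0,0,-0.8,-1],
  [3.1,2.1,17.3,0,0,-0.8,1],
  [3.1,2.1,17.3,0,0,-0.8,1],
  [3.1,2.1,17.3,0,0,-0.8,1],
  [3.1,2.1,17.3,0,0,-0.8,1],
  [3.1,2.1,17.3,0,0,-0.8,1],
  [3.1,2.1,17.3,0,0,-0.8,1],
], squeeze=50)

```text
time: 3.58
ee_pos: [0.5864, 0.2697, 0.1849]
tool_rot: [2.088, 2.347, -0.0]
contact_force: [0.2, 0.5, 0.2]
opening: 0.0349
grasp_force: 0.0
```

>>> apply_moves([
  [0,0,0,0,0,0,1],
  [0,0,0,0,0,0,1],
  [0,0,0,0,0,0,1],
  [0,0,0,0,0,0,1],
  [0,0,0,0,0,0,1],
])

```text
time: 4.2
ee_pos: [0.5864, 0.2697, 0.1848]
tool_rot: [-2.088, -2.347, 0.0]
contact_force: [0.4, 0.3, -1.1]
opening: 0.0142
grasp_force: 50.0
```

```bash
python3 -c "
from h import *
rel([.62,-.09,.36],down(0.5))"
```

```text
rel [-36.12, -0.85, -17.52] [-0.01, 0.0, 6.17]
```

>>> apply_moves([
  [0,0,-6,0,0,0,1],
  [-2,0,-12,0,0,0,1],
  [-7,-0.3,-17.5,0,0,6.1,1],
  [-13,-0.5,-17.5,0,0,6.1,1],
  [-19,-0.6,-17.5,0,0,6.1,1],
  [-25,-0.8,-17.5,0,0,6.1,1],
  [-31,-0.8,-17.5,0,0,6.1,1],
  [-36,-0.8,-17.5,0,0,6.1,1],
  [-36,-0.8,-17.5,0,0,6.1,1],
  [-36,-0.8,-17.5,0,0,6.1,1],
])

```text
time: 5.45
ee_pos: [0.6202, -0.0881, 0.3597]
tool_rot: [-2.209, -2.232, -0.001]
contact_force: [0.5, 0.7, -1.4]
opening: 0.0145
grasp_force: 50.0
```

Run:
```python
from h import *
import pickle
T,o=tool(); print(T.round(4).tolist(),o['qpos'].round(2),abs(o['qd']).max())
g=shot('wrist','w2.png'); pickle.dump((T,g),open('w2.pkl','wb')); print(g['fx'],g['fy'],g['cx'],g['cy'])
hsv=cv2.cvtColor(g['pixels'],cv2.COLOR_RGB2HSV); H,S,V=[hsv[:,:,i].astype(int) for i in range(3)]
for nm,m in [('blue',(H>100)&(H<125)&(S>120)),('red',((H<8)|(H>172))&(S>140)&(V>60))]:
    n,l,s,c=cv2.connectedComponentsWithStats(m.astype(np.uint8))
    for i in range(1,n):
        if s[i][4]>150: print(nm,s[i],c[i])
    for v in range(60,420,8):
        u=np.flatnonzero(m[v]); 
        if len(u)>5: print(v,u.min(),u.max(),len(u),end=' | ')
    print()
```

```text
[[-0.0104, 0.9999, -0.0005, 0.6202], [0.9999, 0.0104, 0.0012, -0.0881], [0.0012, -0.0005, -1.0, 0.3597], [0.0, 0.0, 0.0, 1.0]] [ 0.71  0.4  -0.78  1.55  0.28  1.31 -0.09] 0.025071720804665555
335.94206025174736 335.94206025174736 321.77036219779836 238.04477520192006
blue [298 131  49  19 710] [321.24366197 138.89295775]
blue [ 299  170   47   42 1478] [321.22259811 191.08389716]
132 299 346 37 | 140 299 345 46 | 180 299 343 45 | 188 299 344 46 | 196 299 345 34 | 204 299 345 46 | 
red [ 306  226   32   91 2708] [321.8866322  271.98818316]
red [308 348  28  25 611] [321.33878887 358.66284779]
228 308 336 14 | 236 307 337 31 | 244 307 337 31 | 252 307 337 31 | 260 307 337 31 | 268 307 336 30 | 276 307 337 31 | 284 307 337 31 | 292 307 336 30 | 300 307 337 31 | 308 308 336 29 | 316 309 335 27 | 348 309 332 23 | 356 308 335 28 | 364 308 335 28 |
```

View pics/w2.png

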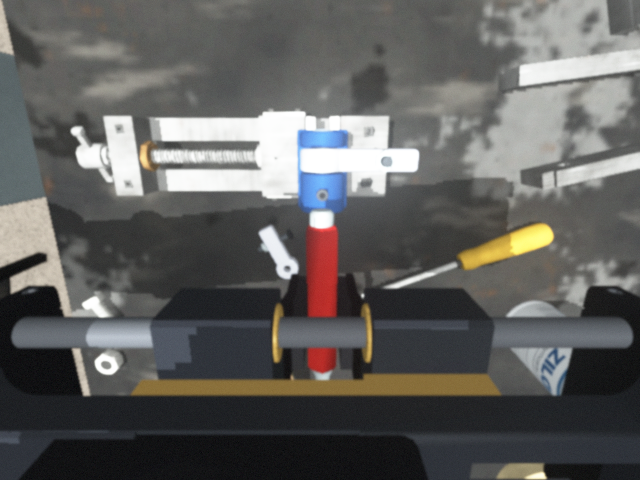

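The wrist view shows the drift held on-centre (columns 307–337), the bracket at columns 299–345 and rows 131–211, the strap bar out to (419, 160), and a white smaller strap look-alike at (278, 252). The pivot is in line with the drift to within about 0.5 mm. Next I'll get the vice's yaw from its edges.

Run:
```python
from h import *
import pickle
T,g=pickle.load(open('w2.pkl','rb')); G=cv2.cvtColor(g['pixels'],cv2.COLOR_RGB2GRAY).astype(float)
def edge(cols,r0,r1,sgn):
    out=[]
    for u in cols:
        d=np.diff(G[r0:r1,u])*sgn; d=np.clip(d,0,None); 
        if d.max()>25: out.append((u,r0+.5+(d*np.arange(len(d))).sum()/d.sum()))
    return np.array(out)
for nm,cols,r0,r1,s in [('top',list(range(107,138))+list(range(367,387)),108,122,1),('bot',list(range(107,138))+list(range(370,387)),188,202,-1),('topmid',range(165,255),112,124,1)]:
    e=edge(cols,r0,r1,s); k,b=np.polyfit(e[:,0],e[:,1],1); print(nm,len(e),np.degrees(np.arctan(k)),b,np.abs(e[:,1]-k*e[:,0]-b).max())
P=cloud(g)
B=P[180:208,303:342].reshape(-1,3); print('boss top z',np.nanmax(B[:,2])); B=B[B[:,2]>.06]; print(B.min(0),B.max(0))
L=P[131:140,303:342].reshape(-1,3);L=L[L[:,2]>.06]; print(L.min(0),L.max(0))
D=P[230:300,318:326].reshape(-1,3); print('drift top z rel TCP',np.nanmedian(D,0)-T[:3,3], [np.nanmedian(P[r:r+8,319:325,2]) for r in (230,250,270,290)])
print('tool tail', T[:3,:3].T@(np.nanmedian(P[228:232,318:326].reshape(-1,3),0)-T[:3,3]))
for u,v in [(419,150),(419,171)]: print('strap end',P[v-1:v+2,u-8:u-2].reshape(-1,3).mean(0))
```

```text
top 45 -0.015751551277950065 115.32383555533565 0.815353101350965
bot 36 -0.18180254038199892 195.6127253313292 0.8571577143894729
topmid 90 0.15991811271734685 116.63034657241857 0.21380191462306186
boss top z 0.10592411872492194
[ 0.60570083 -0.05890506  0.09166953] [ 0.6340655  -0.03786452  0.10592412]
[ 0.60446948 -0.0103255   0.06544913] [ 0.63404353 -0.00408739  0.10283767]
drift top z rel TCP [-0.00052281  0.02104265 -0.16845262] [np.float64(0.19095308272839798), np.float64(0.19140362782249018), np.float64(0.1914379456236142), np.float64(0.19144278079576088)]
tool tail [ 0.03764919 -0.0001757   0.16980135]
strap end [ 0.68856535 -0.01737217  0.07812863]
strap end [ 0.69827708 -0.03582572  0.0473252 ]
```

>>> apply_moves([
  [6,0,0,0,0,0,1],
  [12,0,0,0,0,0,1],
  [18,0,0,0,0,0,1],
  [20.8,0,4,0,0,0,1],
  [20.8,0,8,0,0,0,1],
  [20.8,0,9.9,0,0,0,1],
  [20.8,0,9.9,0,0,0,1],
  [20.8,0,9.9,0,0,0,1],
])

```text
time: 6.5
ee_pos: [0.619, 0.1193, 0.2626]
tool_rot: [2.21, 2.231, 0.003]
contact_force: [0.1, 0.9, -0.6]
opening: 0.0143
grasp_force: 50.0
```

Run:
```python
from h import *
T,o=tool(); print(T.round(4).tolist(),o['contact_force'],o['qpos'].round(2))
g=shot('side')
tip=T@np.array([-.098,0,.177,1]); 
for p in [tip[:3],T@np.array([0.04,0,.177,1]),np.array([.6194,-.002,.084])]:
    q=g['view']@np.r_[p[:3],1]; print(p[:3].round(4),(q[0]/q[2]*g['fx']+g['cx']).round(1),(q[1]/q[2]*g['fy']+g['cy']).round(1))
u,v=int(q[0]/q[2]*g['fx']+g['cx']),int(q[1]/q[2]*g['fy']+g['cy'])
c=g['pixels'][v-45:v+45,u-60:u+60,::-1]; cv2.imwrite('pics/s2.png',cv2.resize(c,None,fx=6,fy=6,interpolation=cv2.INTER_CUBIC)); print(u-60,v-45)
```

```text
[[-0.0095, 1.0, 0.0025, 0.619], [1.0, 0.0095, 0.0004, 0.1193], [0.0004, 0.0025, -1.0, 0.2626], [0.0, 0.0, 0.0, 1.0]] [ 0.06475686  0.89354667 -0.59419082] [ 0.39  0.51 -0.8   1.64  0.39  1.16 -0.5 ]
[0.6203 0.0214 0.0855] 290.0 235.6
[0.619  0.1594 0.0856] 256.7 279.4
[ 0.6194 -0.002   0.084 ] 295.5 229.9
235 184
```

View pics/s2.png

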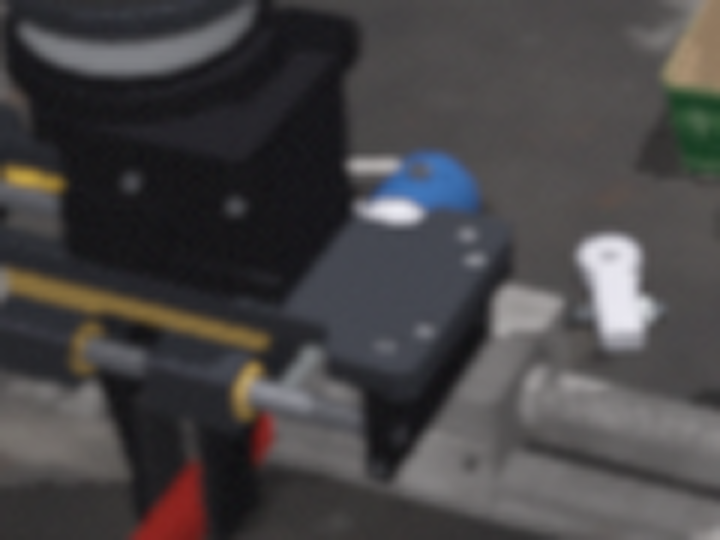

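The side view has the nose hidden behind the gripper, with only the boss visible at about (425, 185) in the crop. I'll rely on the measured geometry and settle the pose accurately.

```bash
python3 -c "
from h import *
T,o=tool(); print(T[:3,3],o['qd'].round(3))
rel([.6181,.119,.261],down(.57))"
```

```text
[0.61906741 0.11924794 0.26282936] [ 0.003 -0.002  0.001  0.001  0.001 -0.002 -0.   ]
rel [-0.02, -0.1, 0.18] [0.17, -0.02, -0.03]
```

>>> apply_moves([
  [0,-0.1,0.18,0.17,0,0,1],
  [0,-0.1,0.18,0.17,0,0,1],
  [0,-0.1,0.18,0.17,0,0,1],
])

```text
time: 6.92
ee_pos: [0.6173, 0.1191, 0.2593]
tool_rot: [-2.209, -2.231, 0.003]
contact_force: [-1.0, -0.6, -0.7]
opening: 0.0142
grasp_force: 50.0
```

```bash
python3 -c "
from h import *
T,o=tool(); print(T.round(4).tolist(),o['contact_force'],o['qd'].round(3))
print((T@np.array([-.098,0,.177,1])).round(4))
rel([.6181,.119,.261],down(.57))"
```

```text
[[-0.0098, 0.9999, -0.0026, 0.6173], [1.0, 0.0098, -0.0001, 0.1191], [-0.0001, -0.0026, -1.0, 0.2593], [0.0, 0.0, 0.0, 1.0]] [-1.00278643 -0.55906507 -0.69327153] [-0.     0.003  0.002 -0.    -0.001 -0.     0.001]
[0.6178 0.0211 0.0824 1.    ]
rel [-0.01, 0.08, -0.17] [-0.15, 0.01, -0.01]
```

>>> apply_moves([
  [0,0.06,-0.12,-0.12,0,0,1],
  [0,0.06,-0.12,-0.12,0,0,1],
])

```text
time: 7.18
ee_pos: [0.618, 0.1192, 0.2605]
tool_rot: [-2.21, -2.232, 0.001]
contact_force: [0.6, 0.6, -1.9]
opening: 0.0144
grasp_force: 50.0
```

```bash
python3 -c "
from h import *
T,o=tool(); print(T.round(4).tolist(),o['contact_force'],o['qd'].round(3))
print((T@np.array([-.098,0,.177,1])).round(4))
rel([.6181,.119,.261],down(.57))"
```

```text
[[-0.0101, 0.9999, -0.0005, 0.618], [0.9999, 0.0101, 0.0, 0.1192], [0.0, -0.0005, -1.0, 0.2605], [0.0, 0.0, 0.0, 1.0]] [ 0.58901929  0.62058675 -1.89058885] [ 0.001  0.002 -0.     0.005  0.001  0.    -0.001]
[0.6189 0.0212 0.0835 1.    ]
rel [-0.02, 0.01, -0.05] [-0.03, -0.0, 0.01]
```

>>> apply_moves([
  [-0.8,0,-0.04,0,0,0,1],
  [-1.4,0,-0.04,0,0,0,1],
  [-1.9,0,-0.04,0,0,0,1],
  [-2.1,0,-0.04,0,0,0,1],
  [-2.3,0,-0.04,0,0,0,1],
  [-2.4,0,-0.04,0,0,0,1],
  [-2.5,0,-0.04,0,0,0,1],
])

```text
time: 8.05
ee_pos: [0.6181, 0.0943, 0.2607]
tool_rot: [-2.209, -2.233, 0.001]
contact_force: [0.1, 0.3, -0.7]
opening: 0.0147
grasp_force: 50.0
```

```bash
python3 -c "
from h import *
T,o=tool(); print(o['contact_force'],o['torque'],(T@np.array([-.098,0,.177,1])).round(4))"
```

```text
[ 0.11687242  0.28206357 -0.71783874] [-0.00081846 -0.09457894 -0.00698141] [ 0.619  -0.0037  0.0837  1.    ]
```

>>> apply_moves([
  [-0.1,0,0,0,0,0,1],
  [-0.2,0,0,0,0,0,1],
  [-0.3,0,0,0,0,0,1],
  [-0.3,0,0,0,0,0,1],
])

```text
time: 8.55
ee_pos: [0.6182, 0.091, 0.2607]
tool_rot: [-2.21, -2.232, 0.001]
contact_force: [0.5, 0.6, -1.9]
opening: 0.0145
grasp_force: 50.0
```

>>> apply_moves([
  [-0.1,0,0,0,0,0,1],
  [-0.2,0,0,0,0,0,1],
  [-0.2,0,0,0,0,0,1],
])

```text
time: 8.93
ee_pos: [0.6181, 0.0902, 0.2608]
tool_rot: [-2.208, -2.232, -0.001]
contact_force: [0.1, 3.4, -1.2]
opening: 0.0145
grasp_force: 50.0
```

>>> apply_moves([
  [-0.1,0,0,0,0,0,1],
  [-0.2,0,0,0,0,0,1],
  [-0.2,0,0,0,0,0,1],
])

```text
time: 9.3
ee_pos: [0.6179, 0.0897, 0.261]
tool_rot: [-2.206, -2.233, -0.004]
contact_force: [-0.1, 6.7, -1.2]
opening: 0.0143
grasp_force: 50.0
```

>>> apply_moves([
  [-0.1,0,0,0,0,0,1],
  [-0.2,0,0,0,0,0,1],
  [-0.3,0,0,0,0,0,1],
  [-0.3,0,0,0,0,0,1],
])

```text
time: 9.8
ee_pos: [0.6177, 0.0887, 0.2614]
tool_rot: [-2.203, -2.233, -0.008]
contact_force: [-0.5, 10.6, 0.1]
opening: 0.0146
grasp_force: 50.0
```

>>> apply_moves([
  [-0.1,0,0,0,0,0,1],
  [-0.15,0,0,0,0,0,1],
  [-0.15,0,0,0,0,0,1],
])

```text
time: 10.18
ee_pos: [0.6177, 0.0877, 0.2614]
tool_rot: [-2.202, -2.233, -0.009]
contact_force: [0.3, 11.6, -0.5]
opening: 0.0143
grasp_force: 50.0
```

```bash
python3 -c "
from h import *
T,o=tool(); print(T.round(4).tolist(),o['contact_force'],o['torque'],(T@np.array([-.098,0,.177,1])).round(4),(T@np.array([0,0,.177,1])).round(4))"
```

```text
[[-0.014, 0.9999, 0.0001, 0.6177], [0.9999, 0.014, 0.0078, 0.0877], [0.0078, 0.0002, -1.0, 0.2614], [0.0, 0.0, 0.0, 1.0]] [ 0.33350555 11.58217758 -0.49221841] [ 2.53556061 -0.00282288 -0.02551307] [ 0.6191 -0.0089  0.0836  1.    ] [0.6177 0.0891 0.0844 1.    ]
```

>>> apply_moves([
  [-0.1,0,0,0,0,0,1],
  [-0.2,0,0,0,0,0,1],
  [-0.3,0,0,0,0,0,1],
  [-0.4,0,0,0,0,0,1],
])

```text
time: 10.68
ee_pos: [0.6177, 0.0838, 0.2614]
tool_rot: [-2.202, -2.233, -0.009]
contact_force: [-0.1, 11.2, -0.5]
opening: 0.0147
grasp_force: 50.0
```

>>> apply_moves([
  [-0.1,0,0,0,0,0,1],
  [-0.2,0,0,0,0,0,1],
  [-0.3,0,0,0,0,0,1],
  [-0.4,0,0,0,0,0,1],
  [-0.5,0,0,0,0,0,1],
  [-0.6,0,0,0,0,0,1],
  [-0.7,0,0,0,0,0,1],
  [-0.8,0,0,0,0,0,1],
  [-0.9,0,0,0,0,0,1],
  [-1.0,0,0,0,0,0,1],
  [-1.1,0,0,0,0,0,1],
  [-1.2,0,0,0,0,0,1],
])

```text
time: 12.18
ee_pos: [0.6179, 0.0718, 0.2613]
tool_rot: [-2.202, -2.233, -0.009]
contact_force: [-0.0, 11.5, -0.9]
opening: 0.0141
grasp_force: 50.0
```

```bash
python3 -c "
from h import *
T,o=tool(); print(T.round(4).tolist(),o['contact_force'],o['torque'],(T@np.array([-.098,0,.177,1])).round(4),(T@np.array([0,0,.177,1])).round(4))"
```

```text
[[-0.0142, 0.9999, -0.0, 0.6179], [0.9999, 0.0142, 0.0077, 0.0718], [0.0077, 0.0001, -1.0, 0.2613], [0.0, 0.0, 0.0, 1.0]] [-0.02287544 11.51124502 -0.92593232] [2.54738512 0.03193536 0.01838981] [ 0.6193 -0.0249  0.0836  1.    ] [0.6179 0.0731 0.0844 1.    ]
```

>>> apply_moves([
  [-0.1,0,0,0,0,0,1],
  [-0.2,0,0,0,0,0,1],
  [-0.3,0,0,0,0,0,1],
  [-0.4,0,0,0,0,0,1],
])

```text
time: 12.68
ee_pos: [0.6179, 0.0677, 0.2613]
tool_rot: [-2.202, -2.233, -0.008]
contact_force: [0.7, 10.8, 0.0]
opening: 0.0145
grasp_force: 50.0
```

>>> apply_moves([
  [-0.1,0,0,0,0,0,1],
  [-0.2,0,0,0,0,0,1],
  [-0.3,0,0,0,0,0,1],
])

```text
time: 13.05
ee_pos: [0.618, 0.0645, 0.2613]
tool_rot: [-2.202, -2.233, -0.008]
contact_force: [-0.0, 11.1, -0.5]
opening: 0.0145
grasp_force: 50.0
```

>>> apply_moves([
  [-0.1,0,0,0,0,0,1],
  [-0.2,0,0,0,0,0,1],
  [-0.3,0,0,0,0,0,1],
])

```text
time: 13.42
ee_pos: [0.618, 0.0615, 0.2613]
tool_rot: [-2.202, -2.233, -0.008]
contact_force: [-0.9, 11.2, -0.5]
opening: 0.0144
grasp_force: 50.0
```

```bash
python3 -c "
from h import *
o=tool()[1]; print(o['ee_pos'],o['contact_force'])"
```

```text
[0.61800964 0.06153193 0.26128444] [-0.91363579 11.1618276  -0.50678967]
```

>>> apply_moves([
  [-0.1,0,0,0,0,0,1],
  [-0.2,0,0,0,0,0,1],
  [-0.3,0,0,0,0,0,1],
])

```text
time: 13.8
ee_pos: [0.618, 0.0589, 0.2613]
tool_rot: [-2.202, -2.233, -0.009]
contact_force: [-0.5, 12.3, -1.0]
opening: 0.0143
grasp_force: 50.0
```

```bash
python3 -c "
from h import *
o=tool()[1]; print(o['ee_pos'],o['contact_force'])"
```

```text
[0.61803765 0.05893482 0.26132905] [-0.53052394 12.325516   -0.98985484]
```

>>> apply_moves([
  [-0.1,0,0,0,0,0,1],
  [-0.1,0,0,0,0,0,1],
])

```text
time: 14.05
ee_pos: [0.618, 0.0587, 0.2614]
tool_rot: [-2.2, -2.233, -0.01]
contact_force: [-0.4, 13.1, -0.3]
opening: 0.0148
grasp_force: 50.0
```

>>> apply_moves([
  [-0.1,0,0,0,0,0,1],
  [-0.15,0,0,0,0,0,1],
  [-0.15,0,0,0,0,0,1],
])

```text
time: 14.42
ee_pos: [0.6179, 0.0583, 0.2615]
tool_rot: [-2.199, -2.233, -0.012]
contact_force: [-0.4, 15.5, -0.1]
opening: 0.0144
grasp_force: 50.0
```

>>> apply_moves([
  [-0.1,0,0,0,0,0,1],
  [-0.1,0,0,0,0,0,1],
  [-0.1,0,0,0,0,0,1],
])

```text
time: 14.8
ee_pos: [0.6178, 0.058, 0.2616]
tool_rot: [-2.198, -2.234, -0.013]
contact_force: [-1.0, 16.4, -1.0]
opening: 0.0144
grasp_force: 50.0
```

```bash
python3 -c "
from h import *
T,o=tool(); print(T.round(4).tolist(),o['contact_force'],o['qpos'].round(2))
rel([.618,.15,.2615],down(.57))"
```

```text
[[-0.0163, 0.9999, 0.0002, 0.6178], [0.9998, 0.0163, 0.0119, 0.058], [0.0119, 0.0004, -0.9999, 0.2616], [0.0, 0.0, 0.0, 1.0]] [-1.03531207 16.41227343 -1.00882178] [ 0.49  0.49 -0.8   1.67  0.36  1.14 -0.38]
rel [9.2, 0.17, 0.12] [0.02, -0.68, 0.36]
```

>>> apply_moves([
  [0.7,0,0,0,0,0,1],
  [1.5,0,0,0,0,0,1],
  [3,0,0,0,0,0,1],
  [5,0,0,0,0,0,1],
  [8,0,0,0,0,0,1],
  [13,-0.7,2,0,0,0,1],
  [19,-1.5,4,0,0,0,1],
  [19,-1.5,6.5,0,0,0,1],
  [19,-1.5,6.5,0,0,0,1],
])

```text
time: 15.92
ee_pos: [0.6001, 0.2412, 0.1936]
tool_rot: [-2.206, -2.234, 0.007]
contact_force: [-0.0, 0.3, -0.3]
opening: 0.0144
grasp_force: 50.0
```

```bash
python3 -c "
from h import *
T,o=tool(); print(T.round(4).tolist(),o['contact_force'],o['qpos'].round(2))
rel([.603,.24,.1855],down(.57))"
```

```text
[[-0.0126, 0.9999, -0.005, 0.6001], [0.9999, 0.0126, -0.0018, 0.2412], [-0.0017, -0.005, -1.0, 0.1936], [0.0, 0.0, 0.0, 1.0]] [-0.02495326  0.33162314 -0.32048715] [ 0.16  0.62 -0.77  1.64  0.48  1.08 -0.74]
rel [-0.12, 0.29, 0.81] [-0.29, 0.1, 0.15]
```

>>> apply_moves([
  [0,0,0.4,0,0,0,1],
  [0,0,0.7,0,0,0,1],
  [0,0,0.75,0,0,0,1],
])

```text
time: 16.3
ee_pos: [0.6021, 0.2392, 0.1887]
tool_rot: [2.212, 2.231, -0.0]
contact_force: [0.3, -0.5, -0.6]
opening: 0.0142
grasp_force: 50.0
```

>>> apply_moves([
  [0,0,0.15,0,0,0,1],
  [0,0,0.3,0,0,0,1],
  [0,0,0.3,0,0,0,1],
])

```text
time: 16.68
ee_pos: [0.6016, 0.2399, 0.1851]
tool_rot: [-2.21, -2.232, 0.001]
contact_force: [-0.2, -0.8, -0.9]
opening: 0.0148
grasp_force: 50.0
```

Release, then rise straight up.

>>> apply_moves([
  [0,0,0,0,0,0,0.5],
  [0,0,0,0,0,0,0],
  [0,0,0,0,0,0,0],
  [0,0,0,0,0,0,0],
  [0,0,-0.5,0,0,0,-0.5],
  [0,0,-3,0,0,0,-1],
  [0,0,-9,0,0,0,-1],
  [0,0,-15,0,0,0,-1],
  [0,0,-18,0,0,0,-1],
])

```text
time: 17.8
ee_pos: [0.602, 0.2409, 0.3698]
tool_rot: [2.209, 2.232, 0.007]
contact_force: [-0.1, -0.5, -0.9]
opening: 0.0832
grasp_force: 0.0
```

```bash
python3 -c "
from h import *
print(tool()[1]['qpos'].round(2))
g=shot('wrist','w3.png')
rel([.645,-.13,.36],down(.57)); rel([.665,-.022,.36],down(90));rel([.665,-.022,.36],down(-90))"
```

```text
[ 0.21  0.46 -0.85  1.48  0.35  1.35 -0.65]
rel [-37.18, 3.86, 1.21] [0.47, -0.18, 0.01]
rel [-26.4, 5.97, 1.26] [0.51, 0.23, -89.42]
rel [-26.4, 5.97, 1.26] [0.23, -0.51, 90.58]
```

View pics/w3.png

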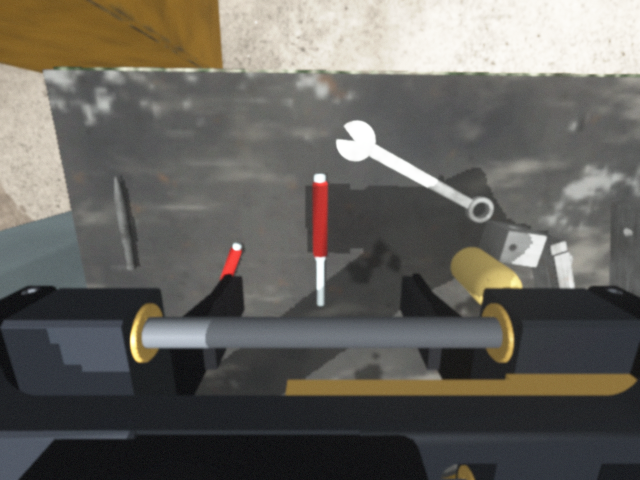

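The drift lies flat on the bench at (320, 175–305), and the bottle and centre punch are undisturbed. Next is the strap's lateral position, taken from the earlier view.

Run:
```python
from h import *
import pickle
T,g=pickle.load(open('w2.pkl','rb')); G=cv2.cvtColor(g['pixels'],cv2.COLOR_RGB2GRAY).astype(int)
for u in (355,362,395,405,412): print(u,G[143:180,u].tolist())
for v in (150,160,170): print(v,onplane(g,385,v,.095).round(4),onplane(g,419,v,.095).round(4))
```

```text
355 [240, 242, 241, 242, 243, 239, 246, 254, 255, 255, 255, 255, 255, 255, 255, 255, 255, 255, 255, 255, 255, 255, 255, 255, 255, 255, 255, 253, 246, 244, 244, 245, 243, 243, 242, 242, 241]
362 [239, 236, 237, 240, 240, 239, 246, 254, 255, 255, 255, 255, 255, 255, 255, 255, 255, 255, 255, 255, 255, 255, 255, 255, 255, 255, 255, 253, 249, 247, 249, 249, 247, 245, 236, 211, 180]
395 [118, 123, 124, 124, 141, 182, 237, 253, 255, 255, 255, 255, 255, 255, 255, 255, 255, 254, 255, 255, 255, 255, 255, 255, 255, 255, 255, 252, 229, 168, 131, 132, 143, 156, 167, 168, 167]
405 [149, 150, 152, 154, 159, 191, 236, 253, 255, 255, 255, 255, 255, 255, 255, 255, 255, 255, 255, 255, 255, 255, 255, 255, 255, 255, 255, 252, 230, 166, 128, 123, 126, 132, 139, 139, 140]
412 [157, 156, 151, 143, 146, 179, 234, 253, 255, 255, 255, 255, 255, 255, 255, 255, 255, 255, 255, 255, 255, 255, 255, 255, 255, 255, 255, 252, 229, 164, 127, 118, 121, 116, 121, 123, 117]
150 [ 0.6639 -0.0171  0.095 ] [ 0.6879 -0.0169  0.095 ]
160 [ 0.6644 -0.024   0.095 ] [ 0.6886 -0.0238  0.095 ]
170 [ 0.6648 -0.031   0.095 ] [ 0.6892 -0.0308  0.095 ]
```

>>> apply_moves([
  [-4,0.7,0.2,0,0,-10,-1],
  [-8,1.5,0.4,0,0,-20,-1],
  [-12,2.5,0.6,0,0,-30,-1],
  [-16,3.5,0.8,0,0,-40,-1],
  [-20,4.5,1,0,0,-50,-1],
  [-23,5.5,1.2,0,0,-60,-1],
  [-26.4,6,1.2,0,0,-70,-1],
  [-26.4,6,1.2,0,0,-80,-1],
  [-26.4,6,1.2,0,0,-89.5,-1],
  [-26.4,6,1.2,0,0,-89.5,-1],
  [-26.4,6,1.2,0,0,-89.5,-1],
])

```text
time: 19.23
ee_pos: [0.6644, -0.0233, 0.3532]
tool_rot: [-0.002, -3.141, 0.0]
contact_force: [0.9, 0.1, 1.9]
opening: 0.0868
grasp_force: 0.0
```

```bash
python3 -c "
from h import *
rel([.6655,-.0236,.247],down(90.6)); print(tool()[1]['qpos'].round(2))"
```

```text
rel [-0.12, -0.03, 10.62] [-0.01, -0.05, -0.67]
[ 0.74  0.61 -1.08  1.45  0.54  1.4   1.21]
```

>>> apply_moves([
  [-0.1,0,4,0,0,-0.7,-1],
  [-0.1,0,8,0,0,-0.7,-1],
  [-0.1,0,10.3,0,0,-0.7,-0.5],
  [-0.1,0,10.6,0,0,-0.7,0],
  [-0.1,0,10.6,0,0,-0.7,0.3],
  [-0.1,0,10.6,0,0,-0.7,0.3],
], squeeze=20)

```text
time: 19.98
ee_pos: [0.6659, -0.0231, 0.2489]
tool_rot: [-0.021, 3.14, -0.0]
contact_force: [0.2, 0.5, 0.2]
opening: 0.0551
grasp_force: 0.0
```

```bash
python3 -c "
from h import *
rel([.6655,-.0236,.247],down(90.6)); o=tool()[1];print(o['qpos'].round(2),o['contact_force'],o['opening'])"
```

```text
rel [0.05, -0.05, 0.19] [-0.01, 0.1, 0.16]
[ 0.71  0.7  -1.02  1.55  0.62  1.24  1.17] [0.21762262 0.54490371 0.20780702] 0.055090724301083416
```

>>> apply_moves([
  [0,0,0.1,0,0,0,1],
  [0,0,0.1,0,0,0,1],
  [0,0,0.1,0,0,0,1],
  [0,0,0.1,0,0,0,1],
  [0,0,0.1,0,0,0,1],
  [0,0,0.1,0,0,0,1],
  [0,0,0.1,0,0,0,1],
])

```text
time: 20.85
ee_pos: [0.6653, -0.0234, 0.2462]
tool_rot: [0.021, -3.141, 0.0]
contact_force: [-0.7, -0.0, 1.0]
opening: 0.0158
grasp_force: 19.9
```

Gripped. Lift slowly first, watching the force.

>>> apply_moves([
  [0,0,-0.3,0,0,0,1],
  [0,0,-0.6,0,0,0,1],
  [0,0,-1,0,0,0,1],
  [0,0,-1,0,0,0,1],
])

```text
time: 21.35
ee_pos: [0.6654, -0.0233, 0.2566]
tool_rot: [0.021, -3.141, 0.0]
contact_force: [0.4, 0.5, -0.4]
opening: 0.0161
grasp_force: 19.9
```

>>> apply_moves([
  [0,0,-1,0,0,0,1],
  [0,0,-2.5,0,0,0,1],
  [0,0,-4.5,0,0,0,1],
  [0,0,-7,0,0,0,1],
  [0,0,-8,0,0,0,1],
  [0,0,-8,0,0,0,1],
  [0,0,-8,0,0,0,1],
])

```text
time: 22.22
ee_pos: [0.6651, -0.0235, 0.3353]
tool_rot: [0.021, -3.139, 0.0]
contact_force: [-0.5, 0.2, -2.0]
opening: 0.0154
grasp_force: 19.9
```

```bash
python3 -c "
from h import *
import pickle
g=shot('side','s3.png'); o=tool()[1]; print(o['contact_force'],o['opening'],o['qpos'].round(2))
rel([.552,-.33,.335],down(87))
t=shot('top'); m=cv2.cvtColor(t['pixels'],cv2.COLOR_RGB2HSV); H,S,V=cv2.split(m)
b=((H>10)&(H<28)&(S>60)&(V>120)).astype(np.uint8); b[:, :355]=0;b[:205]=0;b[300:]=0;b[:,480:]=0
n,l,s,c=cv2.connectedComponentsWithStats(b); i=1+s[1:,4].argmax(); w=np.array([onplane(t,u,v,.002)[:2] for v,u in np.argwhere(l==i)],np.float32); print(s[i],cv2.minAreaRect(w))"
```

```text
[-0.25537669  0.03381755 -2.29511605] 0.015654101246036625 [ 0.73  0.63 -1.07  1.47  0.55  1.38  1.22]
rel [11.72, -30.49, 0.05] [-0.02, -0.14, 3.77]
[ 372  224   91   59 4136] ((0.5347703695297241, -0.3382176160812378), (0.13809357583522797, 0.2310536950826645), 5.324531555175781)
```

View pics/s3.png

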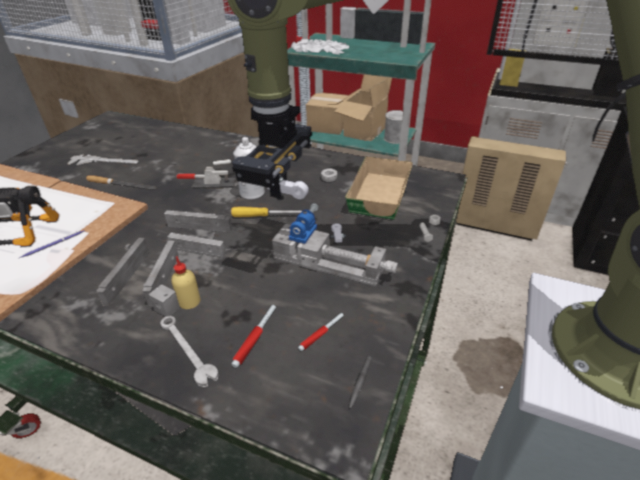

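The strap is out of the bracket and in the gripper at (295, 188), with the drift lying at (255, 335). On to the tray.

>>> apply_moves([
  [2,-5,0,0,0,3,1],
  [4,-11,0,0,0,3.5,1],
  [6,-17,0,0,0,3.5,1],
  [9,-23,0,0,0,3.5,1],
  [11.5,-28,0,0,0,3.5,1],
  [11.7,-30.8,0,0,0,3.5,1],
  [11.7,-30.8,5,0,0,3.5,1],
  [11.7,-30.8,9,0,0,3.5,1],
  [11.7,-30.8,11,0,0,3.5,1],
  [11.7,-30.8,11,0,0,3.5,1],
])

```text
time: 23.58
ee_pos: [0.5524, -0.3322, 0.225]
tool_rot: [-0.073, -3.138, -0.003]
contact_force: [0.0, -0.6, -2.3]
opening: 0.0159
grasp_force: 19.9
```

```bash
python3 -c "
from h import *
o=tool()[1]; print(o['contact_force'],o['opening'],o['qpos'].round(2)); rel([.552,-.333,.2],down(87))"
```

```text
[ 0.01655376 -0.5678308  -2.33419509] 0.01588686158802102 [ 1.23  0.68 -1.    1.63  0.61  1.18  1.61]
rel [0.03, -0.08, 2.5] [0.1, -0.16, 0.34]
```

>>> apply_moves([
  [0,0,1.5,0,0,0,1],
  [0,0,2.4,0,0,0,1],
  [0,0,2.7,0,0,0,1],
  [0,0,2.7,0,0,0,1],
])

```text
time: 24.08
ee_pos: [0.5525, -0.333, 0.1994]
tool_rot: [-0.075, -3.14, 0.0]
contact_force: [-0.4, 0.1, -1.9]
opening: 0.0156
grasp_force: 19.9
```

>>> apply_moves([
  [0,0,0.3,0,0,0,1],
  [0,0,0.4,0,0,0,1],
  [0,0,0.4,0,0,0,0.5],
  [0,0,0.4,0,0,0,0.3],
  [0,0,0.4,0,0,0,0.1],
  [0,0,0.4,0,0,0,-0.1],
  [0,0,0.4,0,0,0,-0.1],
  [0,0,-1,0,0,0,-0.1],
  [0,0,-4,0,0,0,-0.1],
  [0,0,-10,0,0,0,-0.1],
  [0,0,-16,0,0,0,-0.1],
  [0,0,-18,0,0,0,-0.1],
])

```text
time: 25.58
ee_pos: [0.5537, -0.3322, 0.3848]
tool_rot: [0.074, 3.135, -0.005]
contact_force: [0.5, 0.5, 0.3]
opening: 0.0478
grasp_force: 0.0
```

```bash
python3 -c "
from h import *
o=tool()[1]; print(o['contact_force'],o['opening'],o['ee_pos'])
g=shot('top'); P=cloud(g); 
c=g['pixels'][190:300,270:480,::-1]; cv2.imwrite('pics/t4.png',cv2.resize(c,None,fx=3.5,fy=3.5))
g=shot('side'); c=g['pixels'][130:280,270:450,::-1]; cv2.imwrite('pics/s4.png',cv2.resize(c,None,fx=4,fy=4))"
```

```text
[0.51808109 0.52412021 0.31016886] 0.047777278360653784 [ 0.55368069 -0.33221646  0.38483933]
```

View pics/s4.png

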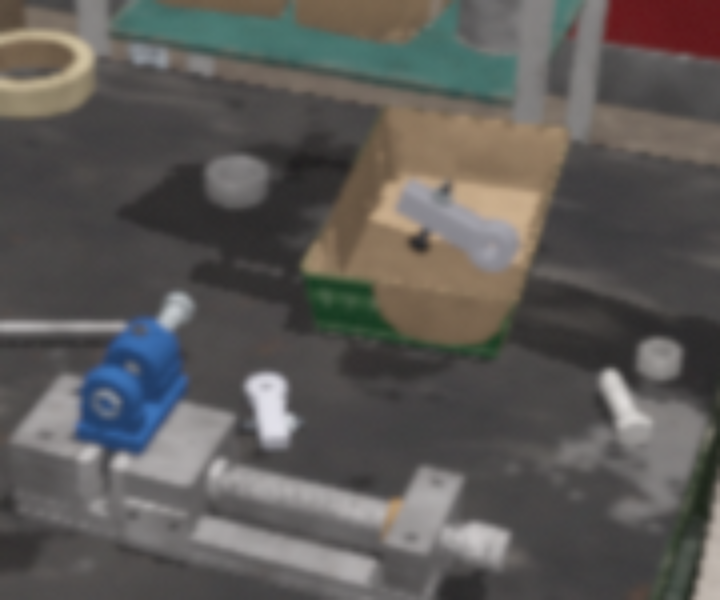

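The strap lies inside the tray at (460, 225), the pin's head stands out at (180, 305) with the lug gap empty, and the gripper is clear. Handing in.

```bash
python3 -c "
from h import *
print(robot.finish_job())"
```

```text
the job is handed in; nothing more can be done
None
```

I drove the pin back until it came up solid on its stop, with about 16 N on the wrist sensor. The drift is on the bench and the strap is lying in the card tray. I've handed the job in at about 26 s, but the hand-in returned no verdict.

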